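# Clamp the glued headlamp lens and hold the curing lamp over it

### The job

The projector lens in the strap clamp has just been glued: first tighten the clamp by turning its wing knob clockwise until it clicks over. Then lift the tall curing lamp (not the short torch) out of the caddy, carry it over the headlamp without the lamp or the arm bumping it, and finish while still holding the lamp, window down and upright, centred about 10 mm above the top of the lens, so that it can cure there. The lamp must never touch the lens or the clamp, and everything else stays where it is.

Things in the scene. Friction and masses are not known exactly. Their poses are not given: they have to be found in the camera images.
- lens_clamp: Strap clamp fixed to the bench left or right of the headlamp: aluminium base 190 x 90 x 12 mm, a glass lens domed upwards in a black barrel (62 mm across) at one end, a forked steel strap (top 57 mm above the bench) held down on its rim by the wing knob. Origin: under the base's centre; x along the strap from lens to knob, z up. Lens at (-45, 0) mm, knob axis at (32, 0) mm.
- lens_crown (a point): Highest point of the glass lens, on its axis, 62 mm above the bench; the lens is 45 mm across. Axes as lens_clamp.
- knob_grip (a point): On the knob's axis, 96 mm above the bench, where to grip its wing: an upright black bar 44 mm long, 12 mm thick, from 72 to 109 mm above the bench, on a fluted skirt 36 mm across with its top at 72 mm. Turns with the knob: x along the wing's length, y across its thickness, z up.
- torque_knob (a joint): Angle of the wing knob, rad, growing clockwise seen from above; starts between 0 and 0.25 (wing along the strap at 0). It turns easily to 0.38, where a sprung ball detent resists with up to about 0.2 N m, clicks over at 0.65 and lets go by 0.92, after which it turns easily and stays where it is left; hard stop at 1.25. Clicked over means above 0.88.
- caddy: Grey sheet-steel caddy fixed to the bench on the other side of the headlamp, 66 x 178 x 45 mm high, open on top, three pockets 60 x 55 mm in a row along its y (floors 3 mm above the bench, centres at y = -58, 0, 58 mm). Tall curing lamp in one end pocket, short torch in the other, middle empty. Origin: centre of its underside, z up.
- curing_lamp: Cordless curing lamp (a hand lamp like a torch), dark metal, 150 mm long, 0.13 to 0.24 kg, standing window down in the caddy. Head 44 mm across for the lowest 34 mm, then a short cone, then a round barrel 28 mm across up to the tail. Origin: centre of the window face (the lowest point); z points from the window to the tail (up).
- lamp_grip (a point): Point on the curing lamp's axis 118 mm from its window face, a good height to grip the 28 mm barrel. Axes as curing_lamp.
- work_torch: Short torch of the same make and metal, 100 mm long, head 32 mm and barrel 23 mm across, standing in the other end pocket; to be left there. Origin: centre of its lower face.
- headlamp: Car headlamp lying on its back on the bench between clamp and caddy, fixed: black housing with a clear domed cover, 355 mm long along its x (wedge-shaped, pointed end at +x), 170 mm wide, 112 mm high. Origin: on the bench below its middle.
- solder_spool: Solder spool, 48 mm across, 34 mm high, standing beyond the heel of the clamp. Leave it alone.
- screwdriver: Screwdriver, 150 mm long, lying beside the caddy. Leave it alone.
- projector: Loose lamp projector with heat sink, 72 mm across, 92 mm high, beyond the headlamp. Leave it alone.
- tape_roll: Roll of black tape, 90 mm across, 24 mm high, beyond the headlamp. Leave it alone.
- led_bulb: LED headlamp bulb standing on its heat sink, 42 mm across, 80 mm high, on the robot's side of the headlamp. Leave it alone.
- flux_tin: Flat round tin, 56 mm across, 26 mm high, on the robot's side of the headlamp. Leave it alone.
Mind the look-alikes: they are no part of the job. What is shaped like the caddy but red or turquoise is not meant.

How it is judged:
By the outcome, as a careful person would: the job done as asked, in the order asked, and still so for the second after the job is handed in, while the arm keeps its last pose, push and grip.
It also fails if it takes over 64 s, if anything falls off the work surface, if the arm or the gripper's body presses on something with over 40 N, if the wrist force passes 120 N, or if a joint passes its speed limit or range.

### The arm

A 6-joint arm with a two-finger parallel gripper is mounted at the origin on the work surface. World frame = base frame: x ahead of the robot, y to its left, z up, the work surface at z = 0. Lengths are in m, angles in rad, forces in N, time in s.
With the tool pointing down it reaches from about 0.25 to 0.8 m from the base axis. Payload 8.5 kg.
Tool frame: the origin (TCP) lies midway between the tips of the shut fingers; the grasp point (between the pads) lies 19 mm behind it (grip_depth is the distance from the TCP to the grasp point, in m); y points along the fingers, x is the direction in which the jaws open and shut, and the axes are right-handed (so a half turn about y gives the same grasp; the last joint's range is limited). The gripper opens to 85 mm and grips with 20 to 120 N. Pads are 22 mm wide; open, the fingers measure 114 mm over their backs; the gripper's body (76 mm by 85 mm) begins 54 mm behind the grasp point. The pads swing forward as they close: fully open they stand 13 mm farther back than shut.
Start: joints at [-1.172, 0.238, -0.013, 1.319, 0, 1.571], TCP at [0.204, -0.484, 0.231] pointing down, gripper open.
Joint ranges: [-2.66, 2.66], [-1.03, 1.9], [-1.14, 1.46], [-1.82, 2.27], [-1.45, 1.34], [-3.14, 3.14]. Speed limits (rad/s): [2.22, 2.22, 2.79, 3.14, 3.14, 3.14].

### API

Orientations are given as a rotation vector (axis times angle).
In Python, from bench import * gives the robot as it stands.
- The arm moves only by the tool play_rows, never from a script. Its argument "commands" is a list of rows, each a list of 7 numbers: the turn, a rotation vector about the tool's x, y, z in rad, then the shift along the tool's x, y, z in mm, then the closure, from 0 (fully open) to 1 (shut). In form: [[ax, ay, az, tx, ty, tz, fingers], ...]. A call has 1 to 5 rows; each row shifts and turns the pose as measured when the row begins, along the tool's axes as they then stand; what a row does not reach is not made up. A row lasts 1/12 s, in which the tool goes at most 41.7 mm and 7.16 degrees, less where a joint would pass 70% of its speed; a pose out of reach is approached as far as the arm can. A call is refused whole if a number of a shift passes 41.7 or a number of a turn 0.125, either way. A call with a gripper value outside its range is refused whole. The fingers move at their own pace and stop on an object; the grip force is fixed at half the most. Time passes only in rows, so rows that do not move let the fingers close. It gives the time, the measured TCP pose, the force and the opening at its end, in the units of the state.
- get_obs(): the state, without advancing time (a new reading comes with each control period).
- read_camera(name): name is "scene" or "top" or "wrist"; returns (picture, depth): 420x560x3 uint8, blue, green, red; 420x560 float32, m along the optical axis (not along the pixel's ray), 0 where there is no reading.
- camera_model(name): a dict with "fx", "fy", "cx", "cy" (pixels), "R" (3x3) and "t" (3): a world point X has camera coordinates R X + t. Camera axes: x right, y down, z forward; pixel columns grow to the right and rows downward; lengths in m; the calibration is good to about 2 mm. A picture is of the moment at which its call begins: read the wrist's pose just before it. camera_model takes no time and is no camera call; for the wrist camera it gives the pose at the moment of the call.
- sign_off(): hands the job in, once; it reports no verdict.
The state is a dict: "clock": time; "joints": joint angles; "joint_velocities": joint speeds; "joint_torque": joint torques, N m; "tcp_pos": TCP position; "ee_rot": TCP orientation; "wrist_force": force on the tool from outside, world axes, zero at the start; "ft_torque": the same for the moment, N m; "finger_gap": finger opening in m.
Only numpy, scipy, OpenCV 4.12 (cv2) and the standard library are available. Lean on these libraries where they do the work, as an engineer would, in place of code of your own. Each camera call takes 0.05 s, during which the arm holds its last target. There are 200 camera calls.

## Working session

There is one attempt and no reset: what is moved stays moved. The work goes in short steps, Python scripts to look and compute and a tool call to move; the robot and the scene stay as the last step left them, time stands still between calls to the robot, and variables do not carry over. Pictures are saved under pics/ and viewed, about 8 in all and at most 12, crops included, and the job is handed in when it is done.

Besides the shell and the picture viewer there is one more tool, called after "Call:" as name(argument=value, ...) on one line, values as JSON. play_rows: Moves the arm, as the interface text tells. Its arguments: {"type":"object","properties":{"commands":{"type":"array","items":{"type":"array","items":{"type":"number"}}}},"required":["commands"]}

```bash
mkdir -p pics; ls; python3 - <<'E'
from bench import *
import cv2,numpy as np
o=get_obs();print({k:np.round(v,3) for k,v in o.items()})
for n in ("top","scene"):
    p,d=read_camera(n);cv2.imwrite(f"pics/{n}0.png",p);np.save(f"{n}_d.npy",d)
    m=camera_model(n);print(n,m)
E
```

```text
pics
{'clock': np.float64(0.0), 'joints': array([-1.172,  0.239, -0.014,  1.319, -0.   ,  1.571]), 'joint_velocities': array([-0.   , -0.001, -0.001, -0.   ,  0.001,  0.001]), 'joint_torque': array([ 2.0000e-03, -5.3878e+01,  3.4644e+01,  1.8000e-02,  0.0000e+00,
       -0.0000e+00]), 'tcp_pos': array([ 0.204, -0.483,  0.231]), 'ee_rot': array([-1.371,  0.912, -0.91 ]), 'wrist_force': array([ 0.334, -0.453, -0.445]), 'ft_torque': array([ 0.023,  0.02 , -0.01 ]), 'finger_gap': np.float64(0.086)}
top {'fx': 417.59945909330594, 'fy': 417.59945909330594, 'cx': 287.42904901264137, 'cy': 211.995381203814, 'R': array([[ 7.02567278e-04, -9.99973886e-01,  7.19254640e-03],
       [-9.80545950e-01, -2.10069617e-03, -1.96278444e-01],
       [ 1.96288428e-01, -6.91472343e-03, -9.80521820e-01]]), 't': array([-0.08804319,  0.53451955,  1.12128822])}
scene {'fx': 480.3807207126681, 'fy': 480.3807207126681, 'cx': 278.09967654507795, 'cy': 212.17041260445174, 'R': array([[ 0.30965892,  0.95070203, -0.01664355],
       [ 0.70441581, -0.24112651, -0.667575  ],
       [-0.6386781 ,  0.19499658, -0.74435651]]), 't': array([-0.0934985 , -0.30196521,  1.89708511])}
```

View pics/top0.png

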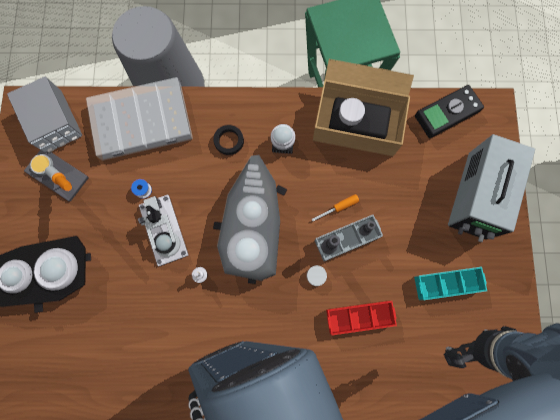

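View pics/scene0.png

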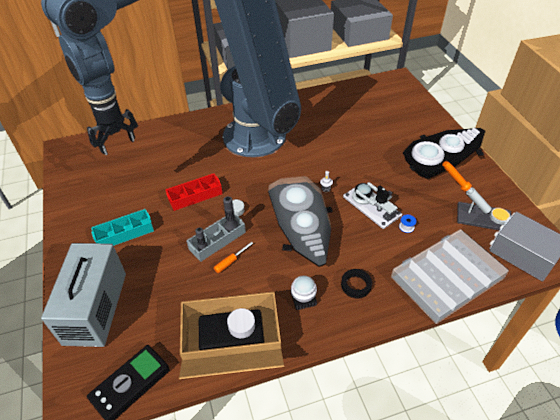

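The top view shows the clamp around (163,230), with the lens at (164,243) and the knob at (152,213). The headlamp is around (250,225). The grey caddy is around (349,238), with the tall lamp in the left pocket (333,240) and the torch in the right one (367,227). The scene view agrees: the tall lamp at (228,210) is on the headlamp side.

```bash
cat > h.py <<'E'
import cv2,numpy as np
from bench import *
def cloud(m,d):
    v,u=np.mgrid[:d.shape[0],:d.shape[1]]
    c=np.dstack([(u-m["cx"])/m["fx"]*d,(v-m["cy"])/m["fy"]*d,d])
    return (c-m["t"])@m["R"]
def ray(m,u,v,z):
    c=-m["R"].T@m["t"]; r=m["R"].T@np.array([(u-m["cx"])/m["fx"],(v-m["cy"])/m["fy"],1.])
    return c+r*(z-c[2])/r[2]
E
python3 - <<'E'
from h import *
m=camera_model("top");d=np.load("top_d.npy");p=cv2.imread("pics/top0.png")
W=cloud(m,d)
def sub(n,u0,u1,v0,v1,zlo,zhi):
    w=W[v0:v1,u0:u1].reshape(-1,3);k=(w[:,2]>zlo)&(w[:,2]<zhi);w=w[k]
    if len(w)<4: print(n,len(w));return
    r=cv2.minAreaRect((w[:,:2]*1000).astype(np.float32))
    print(n,len(w),"med",np.round(np.median(w,0),4),"zmax",w[:,2].max().round(4),"rect",np.round(r[0],1),np.round(r[1],1),round(r[2],1))
sub("table",420,480,330,360,-.05,.05)
sub("base",135,192,192,272,.006,.02)
sub("clamp all",135,192,192,272,.006,.2)
sub("knob",135,192,192,272,.09,.13)
sub("knobwing",135,192,192,272,.075,.13)
sub("lens",135,192,225,272,.05,.07)
sub("caddy rim",310,388,208,262,.038,.05)
sub("caddy all",310,388,208,262,.02,.05)
sub("lamp tail",315,350,215,262,.14,.17)
sub("torch tail",350,388,205,250,.09,.115)
sub("headlamp",212,288,150,285,.02,.2)
sub("headlamp top",212,288,150,285,.08,.2)
sub("led",190,208,262,285,.01,.2)
a=cv2.resize(p[185:275,125:195],None,fx=6,fy=6,interpolation=cv2.INTER_CUBIC)
b=cv2.resize(p[195:285,300:395],None,fx=4,fy=6,interpolation=cv2.INTER_CUBIC)
cv2.imwrite("pics/crop1.png",np.hstack([a,b]))
E
```

```text
table 1235 med [ 0.1831 -0.5122 -0.0006] zmax 0.0072 rect [ 171.3 -538.6] [170.4  78.4] 89.8
base 943 med [0.4927 0.262  0.0118] zmax 0.02 rect [494.6 273. ] [217.1 147.4] 1.5
clamp all 2150 med [0.4927 0.2675 0.0319] zmax 0.1131 rect [494.8 274.1] [218.  147.6] 2.4
knob 99 med [0.5203 0.2816 0.1075] zmax 0.1131 rect [522.2 282.7] [43.  12.3] 13.0
knobwing 132 med [0.5202 0.281  0.1062] zmax 0.1131 rect [514.9 289.5] [41.3 52.6] 47.1
lens 381 med [0.4569 0.2583 0.0567] zmax 0.0643 rect [463.6 262. ] [91.3 65.2] 20.4
caddy rim 340 med [ 0.4596 -0.2396  0.0429] zmax 0.0494 rect [ 467.8 -260.4] [ 66.1 184.5] 22.8
caddy all 554 med [ 0.4678 -0.256   0.04  ] zmax 0.0494 rect [ 494.4 -249. ] [124.2 185. ] 22.8
lamp tail 99 med [ 0.4423 -0.2048  0.1525] zmax 0.1573 rect [ 442.8 -205. ] [25.9 25.6] 88.1
torch tail 63 med [ 0.4902 -0.3102  0.1023] zmax 0.1073 rect [ 490.7 -310.9] [22.5 19.9] 89.8
headlamp 6073 med [0.4904 0.0096 0.1074] zmax 0.1184 rect [536.3  19.4] [199.1 395.6] 87.4
headlamp top 5674 med [0.4884 0.0111 0.1079] zmax 0.1184 rect [522.6  15.7] [160.1 341.3] 85.6
led 182 med [0.3622 0.1539 0.037 ] zmax 0.0839 rect [362.8 157.5] [38.7 39.6] 0.2
```

View pics/crop1.png

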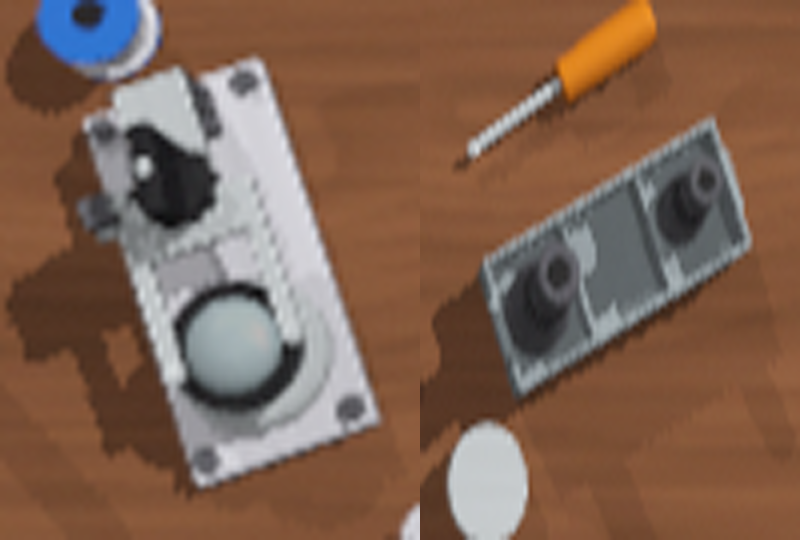

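```bash
cat >> h.py <<'E'
from scipy.spatial.transform import Rotation as Ro
def rep(tx,ty,tz,yaw=None):
    o=get_obs();R=Ro.from_rotvec(o["ee_rot"]).as_matrix();p=np.array(o["tcp_pos"])
    print("clk",round(float(o["clock"]),2),"tcp",p.round(4),"yaw",np.degrees(np.arctan2(R[1,0],R[0,0])).round(2),"yaxis",R[:,1].round(4),"j",np.round(o["joints"],3),"gap",round(float(o["finger_gap"]),4),"F",np.round(o["wrist_force"],1))
    print("toolshift mm",(R.T@(np.array([tx,ty,tz])-p)*1000).round(1))
    if yaw is not None:
        y=np.radians(yaw);T=np.column_stack([[np.cos(y),np.sin(y),0],[0,0,-1],[-np.sin(y),np.cos(y),0]])
        print("turn",Ro.from_matrix(R.T@T).as_rotvec().round(4))
    return R,p
E
python3 - <<'E'
from h import *
rep(.522,.2825,.25,103);rep(.522,.2825,.25,-77)
m=camera_model("top");d=np.load("top_d.npy");W=cloud(m,d).reshape(-1,3)
# glass: fit circle xy of points z>.057 near lens
k=(np.hypot(W[:,0]-.45,W[:,1]-.256)<.03)&(W[:,2]>.05)
w=W[k];A=np.c_[2*w,np.ones(len(w))];s=np.linalg.lstsq(A,(w**2).sum(1),rcond=None)[0];print(len(w),s, np.sqrt(s[3]+s[:3]@s[:3]), w[:,2].max())
c=camera_model("wrist");R=c["R"];t=c["t"];print("wristcam pos",-R.T@t,"R",R.round(3),c["fx"])
E
```

```text
clk 0.1 tcp [ 0.2037 -0.4834  0.2307] yaw -67.15 yaxis [-5.0e-04  1.2e-03 -1.0e+00] j [-1.172  0.239 -0.014  1.319  0.     1.571] gap 0.0848 F [-0.7 -0.1  0.5]
toolshift mm [-582.3  -18.5  590.7]
turn [-2.0000e-03 -2.9697e+00 -1.0000e-04]
clk 0.1 tcp [ 0.2037 -0.4834  0.2307] yaw -67.15 yaxis [-5.0e-04  1.2e-03 -1.0e+00] j [-1.172  0.239 -0.014  1.319  0.     1.571] gap 0.0848 F [-0.7 -0.1  0.5]
toolshift mm [-582.3  -18.5  590.7]
turn [ 1.000e-04  1.719e-01 -1.300e-03]
245 [ 0.45051062  0.25691099  0.0342357  -0.26926122] 0.029562380785451866 0.06429103879274228
wristcam pos [ 0.2713543  -0.45385591  0.3738158 ] R [[ 0.389 -0.921 -0.002]
 [-0.882 -0.372  0.288]
 [-0.266 -0.111 -0.958]] 350.7873127776948
```

Call:
play_rows(commands=[[0,-0.079,0,0,-5,41.5,0],[0,-0.079,0,0,-5,41.5,0],[0,-0.079,0,0,-5,41.5,0],[0,-0.079,0,0,-5,41.5,0],[0,-0.079,0,0,0,41.5,0]])

```text
clock: 0.52
tcp_pos: [0.377, -0.3767, 0.2487]
ee_rot: [-1.483, 0.612, -0.604]
wrist_force: [-0.1, -0.1, 0.1]
finger_gap: 0.0852
```

Call:
play_rows(commands=[[0,-0.079,0,0,0,41.5,0],[0,-0.079,0,0,0,41.5,0],[0,-0.079,0,0,0,41.5,0],[0,-0.079,0,0,0,41.5,0],[0,-0.079,0,0,0,41.5,0]])

```text
clock: 0.93
tcp_pos: [0.4972, -0.2077, 0.2467]
ee_rot: [-1.549, 0.29, -0.28]
wrist_force: [0.4, -0.6, -0.4]
finger_gap: 0.0854
```

```bash
python3 -c "
from h import *
rep(.522,.2825,.25,103)"
```

```text
clk 0.93 tcp [ 0.4972 -0.2077  0.2467] yaw -20.82 yaxis [-0.0054  0.0037 -1.    ] j [-3.960e-01  2.630e-01  5.900e-02  1.374e+00  1.000e-03  1.538e+00] gap 0.0854 F [ 0.4 -0.6 -0.4]
toolshift mm [-151.    -1.6  467. ]
turn [-7.7000e-03 -2.1611e+00 -2.1000e-03]
```

Call:
play_rows(commands=[[0,-0.079,0,3,0,41.5,0],[0,-0.079,0,3,0,41.5,0],[0,-0.079,0,3,0,41.5,0],[0,-0.079,0,3,0,41.5,0],[0,-0.079,0,3,0,41.5,0]])

```text
clock: 1.35
tcp_pos: [0.5525, -0.0082, 0.2448]
ee_rot: [-1.566, -0.035, 0.047]
wrist_force: [1.4, -0.3, -0.5]
finger_gap: 0.0852
```

Call:
play_rows(commands=[[0,-0.079,0,3,0,41.5,0],[0,-0.079,0,3,0,41.5,0],[0,-0.079,0,3,0,41.5,0],[0,-0.079,0,3,0,41.5,0],[0,-0.079,0,3,0,41.5,0]])

```text
clock: 1.77
tcp_pos: [0.5233, 0.1967, 0.243]
ee_rot: [-1.534, -0.359, 0.374]
wrist_force: [0.2, 1.0, 0.5]
finger_gap: 0.0856
```

Call:
play_rows(commands=[[0,-0.12,0,0,0,0,0.2],[0,-0.12,0,0,0,0,0.2],[0,-0.12,0,0,0,0,0.2],[0,-0.12,0,0,0,0,0.2],[0,-0.12,0,0,0,0,0.2]])

```text
clock: 2.18
tcp_pos: [0.5186, 0.2073, 0.2406]
ee_rot: [-1.386, -0.841, 0.86]
wrist_force: [0.0, -0.3, 0.5]
finger_gap: 0.0682
```

Call:
play_rows(commands=[[0,-0.12,0,0,0,0,0.2],[0,-0.12,0,0,0,0,0.2],[0,-0.12,0,0,0,0,0.2],[0,-0.12,0,0,0,0,0.2],[0,-0.12,0,0,0,0,0.2]])

```text
clock: 2.6
tcp_pos: [0.5173, 0.2075, 0.2384]
ee_rot: [-1.118, -1.304, 1.324]
wrist_force: [0.6, -0.5, 0.1]
finger_gap: 0.068
```

```bash
python3 -c "
from h import *
rep(.522,.2825,.25,103)"
```

```text
clk 2.6 tcp [0.5173 0.2075 0.2384] yaw 98.47 yaxis [-0.02    0.0018 -0.9998] j [0.377 0.306 0.099 1.382 0.009 0.229] gap 0.068 F [ 0.6 -0.5  0.1]
toolshift mm [ 73.5 -11.6 -15.5]
turn [-0.0193 -0.079   0.0055]
```

Call:
play_rows(commands=[[-0.019,-0.079,0.005,37,0,-8,0.2],[0,0,0,37,0,-5,0.2],[0,0,0,0,0,0,0.2]])

```text
clock: 2.85
tcp_pos: [0.5165, 0.2825, 0.2374]
ee_rot: [-1.089, -1.378, 1.381]
wrist_force: [-0.5, 0.2, -0.5]
finger_gap: 0.0682
```

```bash
python3 - <<'E'
from h import *
rep(.522,.2825,.2,103)
p,d=read_camera("wrist");m=camera_model("wrist");cv2.imwrite("pics/w1.png",p);np.save("w1d.npy",d);np.save("w1m.npy",m,allow_pickle=True)
W=cloud(m,d).reshape(-1,3)
def rect(n,c,r,lo,hi):
    k=(np.hypot(W[:,0]-c[0],W[:,1]-c[1])<r)&(W[:,2]>lo)&(W[:,2]<hi);w=W[k]
    if len(w)<5: print(n,len(w));return
    r=cv2.minAreaRect((w[:,:2]*1000).astype(np.float32));print(n,len(w),np.median(w,0).round(4),np.round(r[0],1),np.round(r[1],1),round(r[2],1))
rect("wing",(.522,.2825),.035,.1,.116)
rect("base",(.49,.27),.15,.006,.02)
k=(np.hypot(W[:,0]-.45,W[:,1]-.256)<.022)&(W[:,2]>.05);w=W[k]
if len(w)>20:
    A=np.c_[2*w,np.ones(len(w))];s=np.linalg.lstsq(A,(w**2).sum(1),rcond=None)[0];print("lens",len(w),s[:3],np.sqrt(s[3]+s[:3]@s[:3]),w[:,2].max())
E
```

```text
clk 2.85 tcp [0.5165 0.2825 0.2374] yaw 103.42 yaxis [-1.2e-03 -6.0e-04 -1.0e+00] j [0.501 0.349 0.159 1.383 0.    0.266] gap 0.0682 F [-0.5  0.2 -0.5]
toolshift mm [-1.3 37.4 -5.4]
turn [-0.0013  0.0074 -0.0003]
wing 766 [0.5208 0.2836 0.1093] [522.7 283.8] [43.5 11.5] 13.6
base 6552 [0.4866 0.2683 0.0127] [509.  278.6] [223.5  90.2] 20.5
lens 2868 [0.44524262 0.25382806 0.21951325] 0.16134942676008887 0.38053137512717966
```

View pics/w1.png

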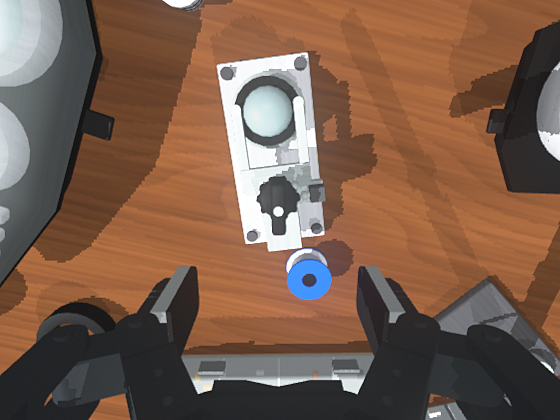

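The wrist view shows the lens at (269,110), the knob wing at (278,205) and the spool at (309,277). The wing is at (0.5227, 0.2838), angle 13.6°, with the strap at 20.5°, so the knob angle is about 0.12. The lens works out at (0.4506, 0.2568) from the knob, which matches the top camera.

Call:
play_rows(commands=[[-0.001,0,0,0,20,-6,0.3],[0,0,0,0,38,0,0.3],[0,0,0,0,38,0,0.3],[0,0,0,0,0,0,0.3]])

```text
clock: 3.23
tcp_pos: [0.5231, 0.2815, 0.1397]
ee_rot: [-1.092, -1.382, 1.38]
wrist_force: [-1.6, -0.7, -0.2]
finger_gap: 0.0597
```

```bash
python3 -c "
from h import *
rep(.5227,.2838,.079,103.6)"
```

```text
clk 3.23 tcp [0.5231 0.2815 0.1397] yaw 103.48 yaxis [ 0.0028 -0.0013 -1.    ] j [ 0.495  0.396 -0.021  1.151 -0.002  0.26 ] gap 0.0597 F [-1.6 -0.7 -0.2]
toolshift mm [ 2.4 60.7 -0. ]
turn [ 0.0024 -0.002  -0.0019]
```

Call:
play_rows(commands=[[0.002,-0.002,-0.002,2.4,30,0,0.3],[0,0,0,0,28,0,0.3],[0,0,0,0,0,0,0.3]])

```text
clock: 3.48
tcp_pos: [0.5232, 0.2821, 0.0829]
ee_rot: [-1.089, -1.38, 1.381]
wrist_force: [-1.4, 0.2, -0.3]
finger_gap: 0.0597
```

```bash
python3 -c "
from h import *
rep(.5227,.2838,.079,103.6)"
```

```text
clk 3.48 tcp [0.5232 0.2821 0.0829] yaw 103.48 yaxis [ 3.e-04 -3.e-04 -1.e+00] j [ 0.495  0.438 -0.109  1.023 -0.     0.259] gap 0.0597 F [-1.4  0.2 -0.3]
toolshift mm [1.8 3.9 0.1]
turn [ 0.0002 -0.0021 -0.0004]
```

Call:
play_rows(commands=[[0,-0.002,0,2,4,0,0.3],[0,0,0,0,0,0,1],[0,0,0,0,0,0,1],[0,0,0,0,0,0,1],[0,0,0,0,0,0,1]])

```text
clock: 3.9
tcp_pos: [0.5259, 0.2848, 0.0868]
ee_rot: [-1.091, -1.387, 1.376]
wrist_force: [-2.4, 11.3, -9.4]
finger_gap: 0.0118
```

Call:
play_rows(commands=[[0,0,0,0,0,0,1],[0,0,0,0,0,0,1],[0,0,0,0,0,0,1],[0,0,0,0,0,0,1]])

```text
clock: 4.23
tcp_pos: [0.5259, 0.2851, 0.087]
ee_rot: [-1.091, -1.387, 1.376]
wrist_force: [0.6, 1.1, -6.0]
finger_gap: 0.0107
```

```bash
python3 -c "
from h import *
rep(.5227,.2838,.079,103.6)"
```

```text
clk 4.23 tcp [0.5259 0.2851 0.087 ] yaw 103.54 yaxis [ 0.0061  0.0031 -1.    ] j [ 0.497  0.436 -0.101  1.027 -0.     0.261] gap 0.0107 F [ 0.6  1.1 -6. ]
toolshift mm [-0.5  7.9  3.4]
turn [ 0.0066 -0.001   0.0016]
```

Call:
play_rows(commands=[[0,0.08,0,-0.3,0,0,1],[0,0.08,0,-0.3,0,0,1],[0,0.08,0,-0.3,0,0,1],[0,0.08,0,-0.3,0,0,1],[0,0.08,0,-0.3,0,0,1]])

```text
clock: 4.65
tcp_pos: [0.5258, 0.2838, 0.0869]
ee_rot: [-1.289, -1.083, 1.073]
wrist_force: [0.7, 1.4, -5.9]
finger_gap: 0.0107
```

```bash
python3 -c "
from h import *
rep(.5227,.2838,.087,50)"
```

```text
clk 4.65 tcp [0.5258 0.2838 0.0869] yaw 79.87 yaxis [ 0.0056  0.0029 -1.    ] j [ 0.495  0.436 -0.102  1.027 -0.     0.672] gap 0.0107 F [ 0.7  1.4 -5.9]
toolshift mm [-0.5 -0.1  3. ]
turn [0.0039 0.5213 0.0051]
```

Call:
play_rows(commands=[[0,0.08,0,-0.3,0,0,1],[0,0.08,0,-0.3,0,0,1],[0,0.08,0,-0.3,0,0,1],[0,0.08,0,-0.3,0,0,1],[0,0.08,0,-0.3,0,0,1]])

```text
clock: 5.07
tcp_pos: [0.5252, 0.2827, 0.087]
ee_rot: [-1.434, -0.765, 0.754]
wrist_force: [1.2, 0.9, -6.7]
finger_gap: 0.0105
```

Call:
play_rows(commands=[[0,0.08,0,-0.3,0,0,1],[0,0.07,0,-0.3,0,0,1],[0,0,0,0,0,0,1]])

```text
clock: 5.32
tcp_pos: [0.5249, 0.2824, 0.087]
ee_rot: [-1.475, -0.64, 0.63]
wrist_force: [0.6, 2.5, -5.7]
finger_gap: 0.0109
```

```bash
python3 -c "
from h import *
rep(.5227,.2838,.087,50);print(get_obs()['ft_torque'])"
```

```text
clk 5.32 tcp [0.5249 0.2824 0.087 ] yaw 46.58 yaxis [ 0.0055  0.0031 -1.    ] j [ 0.494  0.434 -0.106  1.025  0.     1.251] gap 0.0109 F [ 0.6  2.5 -5.7]
toolshift mm [-0.5 -0.1  2.6]
turn [ 0.002  -0.0597  0.006 ]
[ 0.04969385 -0.14136126 -0.00476559]
```

Call:
play_rows(commands=[[0,0,0,0,0,0,0.3],[0,0,0,0,0,0,0.3],[0,0,0,0,0,0,0.3],[0,0,0,0,0,0,0.3],[0,0,0,0,0,0,0.3]])

```text
clock: 5.73
tcp_pos: [0.526, 0.2825, 0.0892]
ee_rot: [-1.474, -0.649, 0.634]
wrist_force: [-0.1, 0.7, 0.5]
finger_gap: 0.0598
```

Call:
play_rows(commands=[[0,0,0,0,-15,0,0.3],[0,0,0,0,-35,0,0.3],[0,0,0,0,-40,0,0.3],[0,0,0,0,-40,0,0],[0,0,0,0,-25,0,0]])

```text
clock: 6.15
tcp_pos: [0.5211, 0.2796, 0.2437]
ee_rot: [-1.474, -0.641, 0.647]
wrist_force: [0.4, 0.4, -0.3]
finger_gap: 0.0813
```

```bash
python3 - <<'E'
from h import *
rep(.4423,-.205,.25,0)
p,d=read_camera("wrist");m=camera_model("wrist");cv2.imwrite("pics/w2.png",p)
W=cloud(m,d).reshape(-1,3)
k=(np.hypot(W[:,0]-.5227,W[:,1]-.2838)<.035)&(W[:,2]>.1)&(W[:,2]<.116);w=W[k]
r=cv2.minAreaRect((w[:,:2]*1000).astype(np.float32));print("wing",len(w),r)
k=(np.hypot(W[:,0]-.4506,W[:,1]-.2568)<.03)&(W[:,2]>.05)&(W[:,2]<.08);w=W[k];print("lens",len(w),w[:,2].max() if len(w) else 0)
E
```

```text
clk 6.15 tcp [0.5211 0.2796 0.2437] yaw 47.2 yaxis [-0.0027 -0.0024 -1.    ] j [ 4.930e-01  3.540e-01  1.830e-01  1.403e+00 -1.000e-03  1.240e+00] gap 0.0813 F [ 0.4  0.4 -0.3]
toolshift mm [-409.1   -4.9 -271.5]
turn [ 0.0011  0.8238 -0.0035]
wing 771 ((524.7598876953125, 287.5077819824219), (11.758785247802734, 43.101318359375), 47.24434280395508)
lens 2943 0.06810806663152215
```

View pics/w2.png

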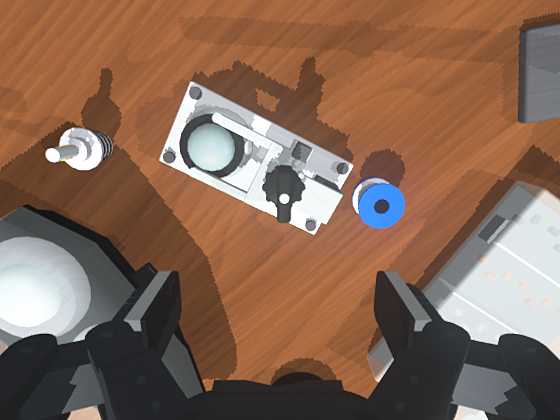

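The wing now lies at -42.8°, so the knob is at about 1.105 rad and has clicked over. In the view the lens is at (210,147) and the knob at (284,198), both undisturbed. The jaws centred the wing, which puts the knob axis at (0.5228, 0.2844) and the lens at about (0.4506, 0.2572). Next I go to the lamp.

Call:
play_rows(commands=[[0,0.11,0,-20,-2,0,0],[0,0.11,0,-35,0,0,0],[0,0.11,0,-35,0,0,0],[0,0.085,0,0,0,-41,0],[0,0.085,0,0,0,-41,0]])

```text
clock: 6.62
tcp_pos: [0.4859, 0.1519, 0.2531]
ee_rot: [-1.552, -0.257, 0.241]
wrist_force: [1.4, -0.2, -0.7]
finger_gap: 0.0855
```

Call:
play_rows(commands=[[0,0.085,0,0,0,-41,0],[0,0.085,0,0,0,-41,0],[0,0.085,0,0,0,-41,0],[0,0.085,0,0,0,-41,0],[0,0.085,0,0,0,-41,0]])

```text
clock: 7.03
tcp_pos: [0.5159, -0.0542, 0.2536]
ee_rot: [-1.562, 0.084, -0.106]
wrist_force: [0.5, -0.3, 0.3]
finger_gap: 0.0853
```

```bash
python3 -c "
from h import *
rep(.4425,-.205,.25,-25)"
```

```text
clk 7.03 tcp [ 0.5159 -0.0542  0.2536] yaw -6.97 yaxis [ 0.0143  0.0062 -0.9999] j [-0.109  0.211  0.007  1.353  0.008  1.583] gap 0.0853 F [ 0.5 -0.3  0.3]
toolshift mm [ -54.6    1.6 -158.6]
turn [-0.0099  0.3147  0.0121]
```

Call:
play_rows(commands=[[-0.01,0.079,0.012,-13.6,0,-39.7,0],[0,0.079,0,-10.4,0,-40.6,0],[0,0.079,0,-7.2,0,-41.3,0],[0,0.079,0,-3.9,0,-41.5,0],[0,0,0,0,0,0,0]])

```text
clock: 7.45
tcp_pos: [0.4415, -0.21, 0.253]
ee_rot: [-1.545, 0.361, -0.365]
wrist_force: [0.4, 0.6, -0.0]
finger_gap: 0.0855
```

```bash
python3 - <<'E'
from h import *
rep(.4425,-.205,.25,-25)
p,d=read_camera("wrist");m=camera_model("wrist");cv2.imwrite("pics/w3.png",p)
W=cloud(m,d).reshape(-1,3)
for n,c,lo,hi in (("lamp",(.4425,-.205),.146,.16),("torch",(.4905,-.3105),.096,.112)):
    k=(np.hypot(W[:,0]-c[0],W[:,1]-c[1])<.025)&(W[:,2]>lo)&(W[:,2]<hi);w=W[k]
    if len(w)>5: print(n,len(w),np.median(w,0).round(4),cv2.minAreaRect((w[:,:2]*1000).astype(np.float32)),cv2.minEnclosingCircle((w[:,:2]*1000).astype(np.float32)))
E
```

```text
clk 7.45 tcp [ 0.4415 -0.21    0.253 ] yaw -26.5 yaxis [ 0.0017 -0.005  -1.    ] j [-0.442  0.167 -0.05   1.35  -0.004  1.592] gap 0.0855 F [ 0.4  0.6 -0. ]
toolshift mm [-1.3  3.   5. ]
turn [ 0.0038 -0.0261  0.0037]
lamp 1172 [ 0.446  -0.2008  0.1536] ((445.5307312011719, -201.95993041992188), (27.726213455200195, 26.863916397094727), 63.20118713378906) ((445.4654541015625, -202.11404418945312), 14.098475456237793)
torch 508 [ 0.4937 -0.3049  0.1033] ((494.0360412597656, -307.1025085449219), (22.529067993164062, 22.567825317382812), 17.464263916015625) ((494.0583190917969, -307.6303405761719), 11.869392395019531)
```

View pics/w3.png

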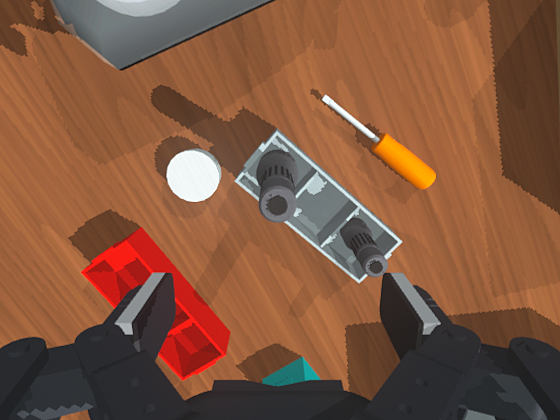

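Call:
play_rows(commands=[[0.004,0,0.004,-0.8,10,6.8,0],[0,0,0,0,35,0,0],[0,0,0,0,35,0,0],[0,0,0,0,30,0,0],[0,0,0,0,0,0,0]])

```text
clock: 7.92
tcp_pos: [0.4486, -0.1974, 0.1396]
ee_rot: [-1.538, 0.349, -0.36]
wrist_force: [-0.7, 0.5, -0.5]
finger_gap: 0.0855
```

```bash
python3 -c "
from h import *
rep(.4438,-.2035,.102,-26.5)"
```

```text
clk 7.92 tcp [ 0.4486 -0.1974  0.1396] yaw -25.89 yaxis [ 0.0076  0.0016 -1.    ] j [-0.417  0.225 -0.275  1.065  0.005  1.605] gap 0.0855 F [-0.7  0.5 -0.5]
toolshift mm [-1.8 37.6 -7.8]
turn [-0.0048  0.0107  0.0061]
```

Call:
play_rows(commands=[[-0.005,0,0.006,-1.8,18,-7.8,0],[0,0,0,0,18,0,0],[0,0,0,0,0,0,0]])

```text
clock: 8.17
tcp_pos: [0.4453, -0.1989, 0.1031]
ee_rot: [-1.542, 0.348, -0.346]
wrist_force: [-1.0, 0.4, 0.0]
finger_gap: 0.0854
```

```bash
python3 -c "
from h import *
rep(.4438,-.2035,.102,-26.5)"
```

```text
clk 8.17 tcp [ 0.4453 -0.1989  0.1031] yaw -25.36 yaxis [-0.0013  0.0015 -1.    ] j [-4.210e-01  2.570e-01 -3.340e-01  9.820e-01  1.000e-03  1.593e+00] gap 0.0854 F [-1.   0.4  0. ]
toolshift mm [ 0.6  1.1 -4.8]
turn [-0.0008  0.0199 -0.0018]
```

Call:
play_rows(commands=[[0,0,0,0,1,-4.5,0],[0,0,0,0,0,0,0],[0,0,0,0,0,0,0]])

```text
clock: 8.42
tcp_pos: [0.4456, -0.2014, 0.105]
ee_rot: [-1.542, 0.343, -0.343]
wrist_force: [1.2, -0.7, 0.4]
finger_gap: 0.0853
```

```bash
python3 - <<'E'
from h import *
R,p=rep(.4438,-.2035,.102,-26.5)
# barrel position from wrist depth, in tool frame
q,d=read_camera("wrist");m=camera_model("wrist");W=cloud(m,d).reshape(-1,3)
k=(np.hypot(W[:,0]-.4438,W[:,1]+.2035)<.024)&(W[:,2]>.14)&(W[:,2]<.165);w=W[k]
print(len(w),w[:,2].min() if len(w) else 0);c,r=cv2.minEnclosingCircle((w[:,:2]*1000).astype(np.float32));print(c,r)
cv2.imwrite("pics/w4.png",q)
E
```

```text
clk 8.42 tcp [ 0.4456 -0.2014  0.105 ] yaw -25.06 yaxis [ 6.0e-04  1.4e-03 -1.0e+00] j [-4.250e-01  2.560e-01 -3.300e-01  9.850e-01  1.000e-03  1.583e+00] gap 0.0853 F [ 1.2 -0.7  0.4]
toolshift mm [-0.7  3.  -2.7]
turn [-0.0015  0.0251 -0.0001]
6017 0.1400086718219468
(444.6299133300781, -204.0370330810547) 14.583763122558594
```

View pics/w4.png

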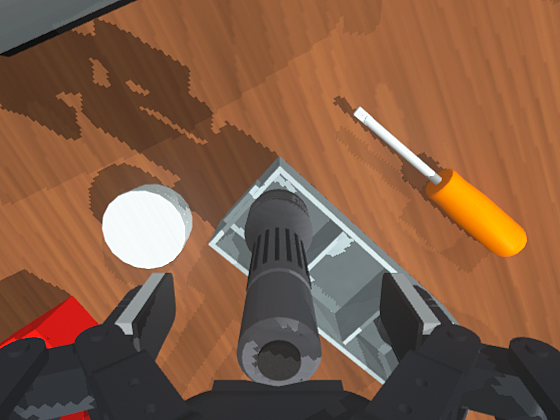

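The lamp tail is at (279,352), centred between the pads, and the near estimate is (0.4446, -0.2040). I shift slightly and close.

Call:
play_rows(commands=[[0,0,0,-0.7,3,-2.7,0],[0,0,0,0,0,0,0],[0,0,0,0,0,0,1],[0,0,0,0,0,0,1],[0,0,0,0,0,0,1]])

```text
clock: 8.88
tcp_pos: [0.4453, -0.2046, 0.1048]
ee_rot: [-1.543, 0.339, -0.348]
wrist_force: [-0.0, 0.6, 0.1]
finger_gap: 0.0517
```

Call:
play_rows(commands=[[0,0,0,0,0,0,1],[0,0,0,0,0,0,1],[0,0,0,0,0,0,1],[0,0,0,0,0,0,1]])

```text
clock: 9.22
tcp_pos: [0.4451, -0.2047, 0.1051]
ee_rot: [-1.543, 0.339, -0.348]
wrist_force: [0.6, -1.0, -0.4]
finger_gap: 0.0268
```

```bash
python3 - <<'E'
from h import *
R,p=rep(.4438,-.2035,.102,-26.5)
E
```

```text
clk 9.22 tcp [ 0.4451 -0.2047  0.1051] yaw -25.1 yaxis [ 5.5e-03 -8.0e-04 -1.0e+00] j [-0.432  0.254 -0.333  0.979  0.002  1.577] gap 0.0268 F [ 0.6 -1.  -0.4]
toolshift mm [-1.7  3.1  0.5]
turn [-0.0017  0.0244  0.0053]
```

Call:
play_rows(commands=[[0,0,0,0,-8,0,1],[0,0,0,0,-20,0,1],[0,0,0,0,-30,0,1],[0,0,0,0,-35,0,1],[0,0,0,0,-35,0,1]])

```text
clock: 9.63
tcp_pos: [0.4396, -0.2023, 0.2313]
ee_rot: [-1.539, 0.352, -0.335]
wrist_force: [1.9, -0.8, -1.6]
finger_gap: 0.0267
```

Call:
play_rows(commands=[[0,0,0,0,-30,0,1],[0,0,0,0,-20,0,1],[0,0,0,0,0,0,1],[0,0,0,0,0,0,1]])

```text
clock: 9.97
tcp_pos: [0.4414, -0.2032, 0.2924]
ee_rot: [-1.542, 0.344, -0.343]
wrist_force: [0.1, -0.2, -1.5]
finger_gap: 0.0263
```

```bash
python3 - <<'E'
from h import *
R,p=rep(.4438,-.2035,.28,-25)
E
```

```text
clk 9.97 tcp [ 0.4414 -0.2032  0.2924] yaw -25.1 yaxis [ 1.0e-04  1.6e-03 -1.0e+00] j [-0.432  0.158  0.038  1.452  0.002  1.576] gap 0.0263 F [ 0.1 -0.2 -1.5]
toolshift mm [ 2.3 12.4  0.8]
turn [-0.0015 -0.0017 -0.0006]
```

Call:
play_rows(commands=[[0,-0.04,0,0,0,20,1],[0,-0.062,0,0.8,0,30,1],[0,-0.062,0,0.8,0,30,1],[0,-0.062,0,0.8,0,30,1],[0,-0.062,0,0.8,0,30,1]])

```text
clock: 10.38
tcp_pos: [0.4875, -0.0718, 0.2876]
ee_rot: [-1.567, 0.122, -0.112]
wrist_force: [-0.0, -0.2, -1.8]
finger_gap: 0.0266
```

Call:
play_rows(commands=[[0,-0.062,0,0.8,0,30,1],[0,-0.062,0,0.8,0,30,1],[0,-0.062,0,0.8,0,30,1],[0,-0.062,0,0.8,0,30,1],[0,-0.062,0,0.8,0,30,1]])

```text
clock: 10.8
tcp_pos: [0.4924, 0.0846, 0.2795]
ee_rot: [-1.565, -0.124, 0.152]
wrist_force: [0.4, -0.1, -2.0]
finger_gap: 0.0267
```

```bash
python3 - <<'E'
from h import *
R,p=rep(.4506,.2572,.28,29.7)
E
```

```text
clk 10.8 tcp [0.4924 0.0846 0.2795] yaw 10.06 yaxis [-1.770e-02  3.000e-04 -9.998e-01] j [0.168 0.196 0.054 1.446 0.003 1.563] gap 0.0267 F [ 0.4 -0.1 -2. ]
toolshift mm [-11.    0.3 177.3]
turn [-0.0063 -0.3428 -0.0166]
```

Call:
play_rows(commands=[[-0.006,-0.057,-0.016,-1.9,0,29.6,1],[0,-0.057,0,-0.3,0,29.6,1],[0,-0.057,0,1.7,0,29.6,1],[0,-0.057,0,3.3,0,29.6,1],[0,-0.057,0,4.8,0,28,1]])

```text
clock: 11.22
tcp_pos: [0.452, 0.2338, 0.271]
ee_rot: [-1.542, -0.364, 0.383]
wrist_force: [0.5, -0.1, -1.3]
finger_gap: 0.0269
```

Call:
play_rows(commands=[[0,-0.05,0,5,0,15,1],[0,0,0,0,0,5,1],[0,0,0,0,0,0,1]])

```text
clock: 11.47
tcp_pos: [0.4431, 0.2588, 0.2663]
ee_rot: [-1.533, -0.406, 0.437]
wrist_force: [-0.1, -0.9, -2.5]
finger_gap: 0.0268
```

```bash
python3 - <<'E'
from h import *
R,p=rep(.4506,.2572,.28,29.7)
q,d=read_camera("wrist");m=camera_model("wrist");cv2.imwrite("pics/w5.png",q)
s,ds=read_camera("scene");cv2.imwrite("pics/s5.png",s)
t,dt=read_camera("top");mt=camera_model("top");W=cloud(mt,dt).reshape(-1,3)
W=cloud(m,d).reshape(-1,3);T=(W-p)@R
for y0 in range(-48,100,12):
    k=(abs(T[:,0])<.03)&(abs(T[:,2])<.04)&(T[:,1]*1000>y0)&(T[:,1]*1000<y0+12)
    if k.sum()>20: w=T[k]*1000;print(y0,k.sum(),"x",np.percentile(w[:,0],[1,99]).round(1),"z max",np.percentile(w[:,2],[50,99]).round(1))
E
```

```text
clk 11.47 tcp [0.4431 0.2588 0.2663] yaw 30.78 yaxis [-0.018  -0.009  -0.9998] j [5.280e-01 2.240e-01 5.700e-02 1.423e+00 1.000e-03 1.561e+00] gap 0.0268 F [-0.1 -0.9 -2.5]
toolshift mm [  5.4 -13.8  -5.2]
turn [-0.0013  0.0189 -0.0201]
-48 4753 x [-28.7  27.1] z max [10.1 14.2]
-36 2166 x [-25.8  26.7] z max [11.3 13.8]
-24 1729 x [-26.1  27. ] z max [11.1 13.6]
-12 1277 x [-24.6  25.2] z max [11.3 13.9]
0 547 x [-12.9  13.4] z max [12.3 14.1]
12 445 x [-13.3  13.7] z max [11.9 14.3]
24 369 x [-13.3  13.5] z max [12.1 14.2]
36 280 x [-12.9  13. ] z max [12.1 13.8]
48 644 x [-16.4  16.2] z max [11.  15.8]
60 1206 x [-21.2  21.1] z max [13.3 21. ]
72 193 x [-19.2  19.5] z max [19.2 21.2]
84 244 x [-19.7  19.1] z max [18.8 21.2]
96 69 x [-19.2  19. ] z max [19.4 21.2]
```

View pics/w5.png

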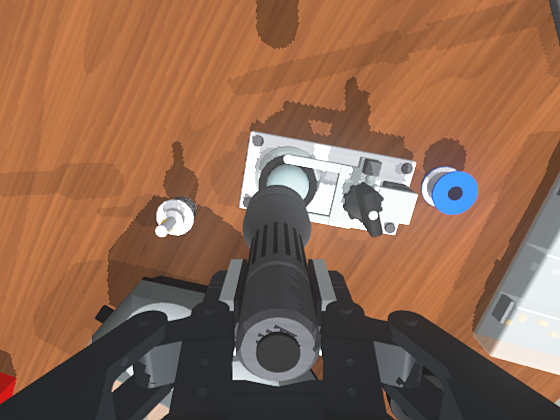

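The wrist view shows the lamp held in line with the tool. Its head is at (277,217), directly above the lens at (290,180), and the knob is at (365,205) with nothing touched. In the tool frame the lamp axis is at x≈0, z≈0, with the window about 102 mm below the TCP. I level the tool, centre it and then descend gently.

Call:
play_rows(commands=[[-0.001,0.01,-0.02,5.4,0,-5.2,1],[0,0,0,0,0,0,1],[0,0,0,0,12,0,1],[0,0,0,0,12,0,1],[0,0,0,0,0,0,1]])

```text
clock: 12.03
tcp_pos: [0.4547, 0.2506, 0.2433]
ee_rot: [-1.533, -0.408, 0.397]
wrist_force: [-0.5, -0.0, -1.8]
finger_gap: 0.0269
```

Call:
play_rows(commands=[[0,0,0,0,12,0,1],[0,0,0,0,12,0,1],[0,0,0,0,0,0,1],[0,0,0,0,0,0,1]])

```text
clock: 12.37
tcp_pos: [0.4565, 0.2479, 0.2209]
ee_rot: [-1.533, -0.405, 0.39]
wrist_force: [-0.0, 0.4, -0.9]
finger_gap: 0.0269
```

```bash
python3 - <<'E'
from h import *
R,p=rep(.4506,.2572,.190,29.7)
E
```

```text
clk 12.37 tcp [0.4565 0.2479 0.2209] yaw 29.07 yaxis [ 0.0091  0.0032 -1.    ] j [ 0.498  0.225 -0.058  1.278 -0.002  1.562] gap 0.0269 F [-0.   0.4 -0.9]
toolshift mm [-1.  30.9 11. ]
turn [ 0.0017 -0.011   0.0094]
```

Call:
play_rows(commands=[[0.001,0,0.009,-0.5,6,9,1],[0,0,0,0,10,0,1],[0,0,0,0,0,0,1],[0,0,0,0,0,0,1]])

```text
clock: 12.7
tcp_pos: [0.4525, 0.2563, 0.2058]
ee_rot: [-1.534, -0.399, 0.394]
wrist_force: [-0.3, 0.4, -2.0]
finger_gap: 0.0266
```

```bash
python3 - <<'E'
from h import *
R,p=rep(.4506,.2572,.190,29.7)
E
```

```text
clk 12.7 tcp [0.4525 0.2563 0.2058] yaw 28.98 yaxis [ 2.6e-03  8.0e-04 -1.0e+00] j [ 5.160e-01  2.370e-01 -8.000e-02  1.251e+00 -1.000e-03  1.581e+00] gap 0.0266 F [-0.3  0.4 -2. ]
toolshift mm [-1.2 15.8  1.7]
turn [ 0.0005 -0.0126  0.0026]
```

```bash
python3 - <<'E'
from h import *
R,p=rep(.4506,.2572,.176,29.7)
q,d=read_camera("wrist");m=camera_model("wrist");cv2.imwrite("pics/w6.png",q);W=cloud(m,d).reshape(-1,3)
k=(np.hypot(W[:,0]-.5238,W[:,1]-.2858)<.03)&(W[:,2]>.1)&(W[:,2]<.116);w=W[k]
r=cv2.minAreaRect((w[:,:2]*1000).astype(np.float32));print("wing",k.sum(),r)
u=np.array([np.cos(np.radians(20.5)),np.sin(np.radians(20.5))]);L=np.array(r[0])-77*u;print("lens by wrist",L)
def circ(T):
    A=np.c_[2*T,np.ones(len(T))];s=np.linalg.lstsq(A,(T**2).sum(1),rcond=None)[0];return s[:2],np.sqrt(s[2]+s[:2]@s[:2])
for lo,hi in ((.112,.130),(.145,.165),(.175,.19)):
    k=(np.hypot(W[:,0]-p[0],W[:,1]-p[1])<.03)&(W[:,2]>lo)&(W[:,2]<hi)&(abs((W-p)@R[:,0])<.02)
    if k.sum()>50: print(lo,k.sum(),circ(W[k,:2]*1000))
for n in("top",):
    q,d=read_camera(n);m=camera_model(n);W=cloud(m,d).reshape(-1,3)
    k=(np.hypot(W[:,0]-p[0],W[:,1]-p[1])<.025)&(W[:,2]>p[2]+.035)&(W[:,2]<p[2]+.06);w=W[k];print(n,k.sum(),np.median(w,0) if k.sum() else 0, cv2.minEnclosingCircle((w[:,:2]*1000).astype(np.float32)))
E
```

```text
clk 12.7 tcp [0.4525 0.2563 0.2058] yaw 28.98 yaxis [ 2.6e-03  8.0e-04 -1.0e+00] j [ 5.160e-01  2.370e-01 -8.000e-02  1.251e+00 -1.000e-03  1.581e+00] gap 0.0266 F [-0.3  0.4 -2. ]
toolshift mm [-1.3 29.8  1.7]
turn [ 0.0005 -0.0126  0.0026]
wing 1032 ((522.6487426757812, 285.9671325683594), (12.308653831481934, 44.25846481323242), 46.688663482666016)
lens by wrist [450.5249841  259.00116421]
0.112 333 (array([452.76514625, 256.04800273]), np.float64(21.859819427531637))
0.145 904 (array([452.84041047, 255.8949826 ]), np.float64(15.458057442092807))
0.175 521 (array([452.65814767, 256.46316877]), np.float64(14.16511962363758))
top 19 [0.45648497 0.24329001 0.25179416] ((446.4943542480469, 245.60504150390625), 15.936613082885742)
```

View pics/w6.png

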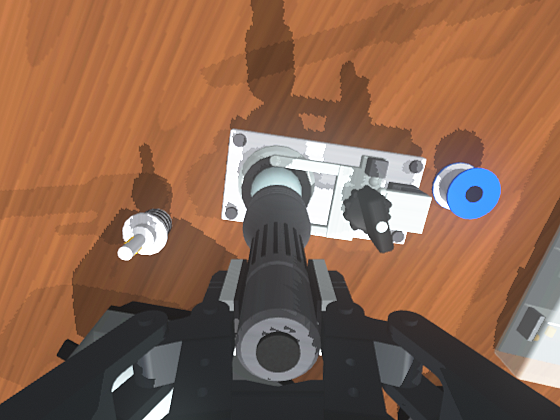

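Call:
play_rows(commands=[[0,0,0.002,-0.8,8,1.5,1],[0,0,0,0,8,0,1],[0,0,0,0,4,0,1],[0,0,0,0,0,0,1],[0,0,0,0,0,0,1]])

```text
clock: 13.22
tcp_pos: [0.4509, 0.2573, 0.1839]
ee_rot: [-1.535, -0.397, 0.396]
wrist_force: [1.8, -0.2, -1.5]
finger_gap: 0.0268
```

```bash
python3 - <<'E'
from h import *
R,p=rep(.4505,.2578,.174,29)
E
```

```text
clk 13.22 tcp [0.4509 0.2573 0.1839] yaw 28.99 yaxis [ 8.e-04 -3.e-04 -1.e+00] j [ 5.190e-01  2.480e-01 -1.230e-01  1.199e+00 -1.000e-03  1.584e+00] gap 0.0268 F [ 1.8 -0.2 -1.5]
toolshift mm [-0.1  9.9  0.7]
turn [ 0.0006 -0.0002  0.0006]
```

Well centred. I go down most of the way, then check with the scene camera.

Call:
play_rows(commands=[[0,0,0,0,5,0.5,1],[0,0,0,0,4,0,1],[0,0,0,0,0,0,1],[0,0,0,0,0,0,1]])

```text
clock: 13.55
tcp_pos: [0.4507, 0.2577, 0.174]
ee_rot: [-1.535, -0.397, 0.396]
wrist_force: [-0.4, -0.3, -1.3]
finger_gap: 0.0266
```

```bash
python3 - <<'E'
from h import *
R,p=rep(.4505,.2578,.174,29)
s,d=read_camera("scene");m=camera_model("scene")
for z in (.062,.072,.11,.22):
    c=m["R"]@np.array([.4505,.2578,z])+m["t"];print(z,(c[:2]/c[2]*m["fx"]+[m["cx"],m["cy"]]).round(1))
cv2.imwrite("pics/s7.png",cv2.resize(s[140:240,310:430],None,fx=6,fy=6,interpolation=cv2.INTER_CUBIC))
q,d=read_camera("wrist");m=camera_model("wrist");W=cloud(m,d).reshape(-1,3);T=(W-p)@R*1000
k=(abs(T[:,0])<22)&(T[:,2]>5)&(T[:,2]<24)&(T[:,1]>60)&(T[:,1]<108)
t=T[k];print(k.sum());h,e=np.histogram(t[:,1],24,(60,108));print(list(zip(e.astype(int),h)))
E
```

```text
clk 13.55 tcp [0.4507 0.2577 0.174 ] yaw 28.98 yaxis [ 8.e-04 -3.e-04 -1.e+00] j [ 5.200e-01  2.540e-01 -1.420e-01  1.175e+00 -1.000e-03  1.585e+00] gap 0.0266 F [-0.4 -0.3 -1.3]
toolshift mm [-0.1 -0.   0.2]
turn [ 0.0006 -0.0004  0.0006]
0.062 [364.5 185.9]
0.072 [364.8 183.8]
0.11 [366.2 175.6]
0.22 [370.4 150. ]
1404
[(np.int64(60), np.int64(204)), (np.int64(62), np.int64(214)), (np.int64(64), np.int64(219)), (np.int64(66), np.int64(169)), (np.int64(68), np.int64(57)), (np.int64(70), np.int64(41)), (np.int64(72), np.int64(42)), (np.int64(74), np.int64(25)), (np.int64(76), np.int64(6)), (np.int64(78), np.int64(78)), (np.int64(80), np.int64(34)), (np.int64(82), np.int64(2)), (np.int64(84), np.int64(81)), (np.int64(86), np.int64(27)), (np.int64(88), np.int64(4)), (np.int64(90), np.int64(65)), (np.int64(92), np.int64(42)), (np.int64(94), np.int64(27)), (np.int64(96), np.int64(37)), (np.int64(98), np.int64(25)), (np.int64(100), np.int64(5)), (np.int64(102), np.int64(0)), (np.int64(104), np.int64(0)), (np.int64(106), np.int64(0))]
```

View pics/s7.png

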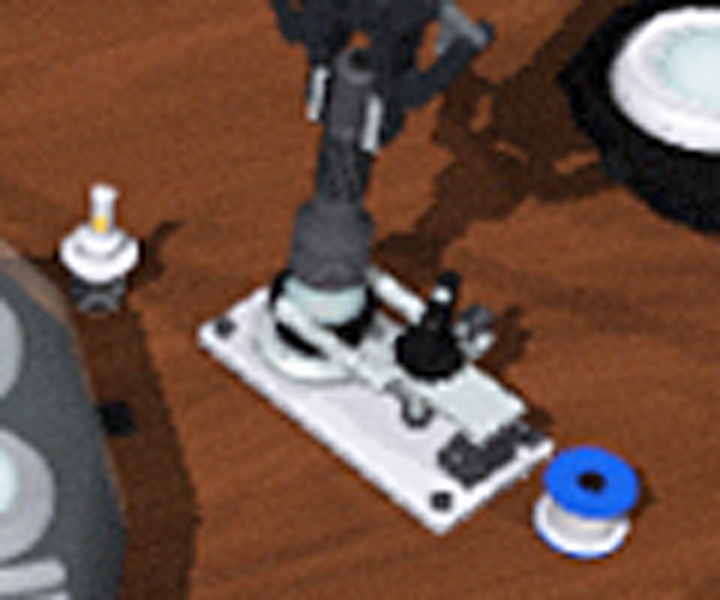

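In the scene crop the lamp head, (334,240), is upright and centred over the glass at (333,300). There is a clear gap, and the knob, spool and bulb are in place. The lamp is at TCP (0.4507, 0.2577, 0.174), with its window about 10–11 mm above the crown.

Call:
play_rows(commands=[[0,0,0,0,0,0,1],[0,0,0,0,0,0,1],[0,0,0,0,0,0,1]])

```text
clock: 13.9
tcp_pos: [0.451, 0.2578, 0.1746]
ee_rot: [-1.534, -0.398, 0.395]
wrist_force: [0.3, -0.5, -1.2]
finger_gap: 0.0266
```

```bash
python3 - <<'E'
from h import *
R,p=rep(.4505,.2578,.174,29);o=get_obs();print(abs(np.array(o["joint_velocities"])).max())
if abs(p-[.4505,.2578,.174]).max()<.0012: print(sign_off())
E
```

```text
clk 13.9 tcp [0.451  0.2578 0.1746] yaw 28.98 yaxis [ 1.7e-03  2.0e-04 -1.0e+00] j [ 5.200e-01  2.530e-01 -1.410e-01  1.175e+00 -1.000e-03  1.585e+00] gap 0.0266 F [ 0.3 -0.5 -1.2]
toolshift mm [-0.5  0.6  0.2]
turn [ 0.0006 -0.0004  0.0016]
0.0027597165079374
the job is handed in; nothing more can be done
None
```

I tightened the clamp, then carried the curing lamp over the headlamp. The job was handed in at 13.9 s with the lamp still held above the lens.

- **Knob:** I turned it clockwise to about 1.11 rad, past the 0.88 needed. The wrist camera showed the wing at that angle after release and again later.
- **Lamp:** It is upright to within about 0.1° by the tool axis. Its window is about 10–11 mm above the lens crown.
- **Contact:** The readings I took on the carry and descent showed only the lamp's weight, about 1–2.5 N, so nothing suggests it bumped anything. The last scene picture showed a clear gap above the lens, with the knob, spool and bulb in place. I did not recheck the other loose items after the lift.

**Disagreements:**
- My lens position estimates differed by up to about 2 mm (y 0.2569 to 0.2590 m); I used a middle value.
- The top camera's last reading of the lamp tail was partly hidden (19 pixels) and about 12 mm off the others, so I discarded it.
- While gripping the wing the tool rose about 8 mm, but the grip held.

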